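Tip the rolling pin out from under the sliding tray and hold it over the board

ROBOT

A 6-joint arm with a two-finger parallel gripper is mounted at the origin on a cart in front of the work surface, level with it; the furniture and walls round the work are solid. World frame = base frame: x ahead of the robot, y to its left, z up, the work surface at z = 0. Lengths are in mm, angles in rad, forces in N, time in s.
With the tool pointing down it reaches from about 300 to 775 mm from the base axis. Payload 14.6 kg.
Tool frame: the origin (TCP) lies between the finger pads; the fingertips stand 8 mm ahead of it and the grasp point (between the pads) lies 11 mm behind it; z points along the fingers, y is the direction in which the jaws open and shut (so a half turn about z gives the same grasp; the last joint's range is limited). The gripper opens to 94 mm and grips with 3 to 60 N. Pads are 16 mm wide; open, the fingers measure 119 mm over their backs; the gripper's body (75 mm by 177 mm) begins 78 mm behind the grasp point.
Start: joints at [1.06, 0.3, 1.521, -0, 1.321, -0.067], TCP at [236.152, 496.711, 213.446] pointing down, gripper open.
Joint ranges: [-3.03, 3.03], [-0.79, 2.21], [0.23, 2.52], [-1.04, 4.18], [0, 3.07], [-2.55, 2.55]. Speed limits (rad/s): [2.22, 2.22, 2.57, 3.14, 3.14, 3.14].

INTERFACE

Orientations are given as [roll, pitch, yaw] about the fixed x, y, z axes, in that order (R = Rz(yaw) Ry(pitch) Rx(roll)).
In Python, from cell import manip gives the robot as it stands. The module is installed in compiled form; this text tells all that it offers.
- The arm moves only by the tool send_rows, never from a script. Its argument "series" is a list that holds one entry, the list of rows, each a list of 5 numbers: the opening, from 0 (shut) to 1 (fully open), then the shift along the tool's x, y, z in mm, then the turn about the tool's z in degrees. In form: [[[gripper, dx, dy, dz, roll], ...]]. A call has 1 to 10 rows; each row is the pose to reach, as a shift and turn from the pose commanded when the call began, along the tool's axes at that moment; what a row does not reach only later rows make up. A row lasts 1/10 s, in which the tool goes at most 50 mm and 8.59 degrees, less where a joint would pass 70% of its speed; a pose out of reach is approached as far as the arm can. A call with a gripper value outside its range is refused whole. The fingers move at their own pace and stop on an object; "newtons" is the grip in N (left out, the last holds). Time passes only in rows, so rows that repeat a pose let the fingers close. It gives the time, the measured TCP pose, the force and the opening at its end, in the units of the state.
- manip.read_state(): the state, without advancing time (a new reading comes with each control period).
- manip.camera(name): name is "scene" or "side" or "wrist"; returns a dict with "img" (400x640x3 uint8, red, green, blue), "vfov" (degrees; the focal length in pixels is half the picture's height over the tangent of half this angle, whatever the lens; pixels are square), "cx", "cy" (the principal point, pixels), "dist" ([k1, k2, p1, p2, k3] as OpenCV has them; the pictures are not rectified), "pose" (4x4, takes a point from camera to world coordinates); the wrist camera has in their place "T_tool_cam" (4x4, takes a point from camera to tool coordinates, whose origin is the TCP and whose axes are the flange's). Camera axes: x right, y down, z forward; pixel columns grow to the right and rows downward; lengths in mm; the calibration is good to about 2 mm. A picture is of the moment at which its call begins: read the wrist's pose just before it. There is no depth.
- manip.sign_off(): hands the job in, once; it reports no verdict.
Trained networks look in a picture, given as the dict that the camera call returned (one of the last four; its "shot" number tells which), for a name from the list of things; names that differ only in an ending like _2 or _b are one class to them, and where a whole thing is asked for, a point or a joint stands for the part that bears it (a point fixed in the world has none). Each returns a list of dicts, best first, with "conf" (0 to 1); they miss things now and then, are a little off and sometimes report something else, mostly with a low value. They report only what shows in the picture. A call takes as long as a camera call.
- manip.find_in(target, picture): "rect" ([left, top, width, height] in pixels, round what is visible of it).
- manip.silhouettes(target, picture): "pixels" (400x640 bool, what is visible of it) and "rect" ([left, top, width, height] in pixels, round what is visible of it).
The state is a dict: "clock": time; "joints": joint angles; "qd": joint speeds; "effort": joint torques, N m; "eef_pos": TCP position; "eef_rot": TCP orientation; "wrist_force": force on the tool from outside, world axes, zero at the start; "moment": the same for the moment, N m; "finger_gap": finger opening in mm.
Only numpy, scipy, OpenCV 4.12 (cv2) and the standard library are available. Lean on these libraries where they do the work, as an engineer would, in place of code of your own. Each camera call takes 0.05 s, during which the arm holds its last target. There are 200 camera calls.

TASK

I am about to roll out pastry: take the rolling pin out of the bamboo organiser for me. First slide the organiser's upper tray all the way back to its stop, away from the chopping board, and leave it there; the pin is still longer than the gap, so tip its free end up and ease it out on the slant without levering it hard against the tray. Finish still holding the pin, level and still, over the middle of the chopping board and at least a hand's breadth (about 10 cm) above it, and do not disturb the other things.

Things in the scene. Friction and masses are not known exactly. Their poses are not given: they have to be found in the camera images.
- organiser: bamboo organiser, fixed to the worktop: 212 mm along its x, 352 mm along its y, side walls 74 mm high. Origin: middle of its underside; its y is its long axis and points to the end nearer the chopping board (roughly world +y), its x away from the robot. Walls 6 mm, inside 340 mm long, floor 8 mm thick. A divider parts a wide lane (toward the robot) from a narrow one with a fixed wooden spoon.
- lane_mid (a point): middle of the floor of the wide lane, where the rolling pin lies: organiser x = -25 mm, 8 mm above the worktop. The lane runs along the organiser's y, 150 mm wide inside. Two ribs 3 mm high under the pin keep it from rolling. Mind the wall cabinet over the back of the worktop (from about world x = 0.60 on, 0.45 m up).
- lane_end (a point): top middle of the dipped end wall (54 mm high, 6 mm thick, dip 116 mm wide) at the lane's +y end, over which the pin comes out. The end wall at the -y end is the same.
- upper_tray (a joint): slide of the upper tray, m: 0 = at the organiser's +y end, 0.200 = stop at its -y end, away from the board; 2 N friction, stays where left. The tray, 140 mm long, lies across both lanes: underside 74 mm high, walls to 104 mm. It covers organiser y = 30 to 170 mm minus the joint value; at the stop a 200 mm gap is open (y = -30 to +170 mm).
- tray_pull (a point): top middle of the finger pull in the tray's +y wall: upright tab 60 mm wide along organiser x, 10 mm thick along y, top 122 mm above the worktop, 18 mm above the wall (also 10 mm thick). The tray's floor (79 mm high) is clear for 40 mm behind it, then come three steel ring cutters, fixed, to 103 mm high. Pinch it along organiser y, or push it.
- rolling_pin: dark wooden rolling pin, a plain rod: 300 mm long, 30 mm thick over its middle 190 mm, tapering to 23 mm at the ends; 0.12 to 0.24 kg. Origin at its middle on the axis; its y runs along the pin. It starts on the floor of the wide lane, axis 23 mm above the worktop, along the organiser's y, its middle within 14 mm of the organiser's middle lengthwise.
- board_top (a point): middle of the upper face of the wooden chopping board, 220 x 320 x 21 mm, which lies fixed on the worktop to the left of the organiser; long side along its y
- mug: white spotted mug, 82 x 114 x 91 mm, origin at its underside; bystander
- timer: red and white kitchen timer, 66 x 66 x 56 mm, origin at its underside; bystander
- pepper: green bell pepper, 68 x 67 x 74 mm, origin at its underside; bystander
- apple: red apple, 80 x 78 x 69 mm, origin at its underside; bystander
- lemon: yellow lemon, 78 x 55 x 56 mm, origin at its underside; bystander
- jar: glass jar with dark lid, 65 x 65 x 86 mm, origin at its underside; bystander

How it is judged:
By the outcome, as a careful person would: the job done as asked, in the order asked, and still so for the second after the job is handed in, while the arm keeps its last pose, push and grip.
It also fails if it takes over 51 s, if anything falls off the work surface, if the arm or the gripper's body presses on something with over 40 N, if the wrist force passes 120 N, or if a joint passes its speed limit or range.

## Working session

There is one attempt and no reset: what is moved stays moved. The work goes in short steps, Python scripts to look and compute and a tool call to move; the robot and the scene stay as the last step left them, time stands still between calls to the robot, and variables do not carry over. Pictures are saved under pics/ and viewed, about 8 in all and at most 12, crops included, and the job is handed in when it is done.

Besides the shell and the picture viewer there is one more tool, called after "Call:" as name(argument=value, ...) on one line, values as JSON. send_rows: Moves the arm, as the interface text tells. Its arguments: {"type":"object","properties":{"series":{"type":"array"},"newtons":{"type":"number"}},"required":["series"]}

```bash
mkdir -p pics; cat > h.py <<'E'
import numpy as np, cv2
from cell import manip
from scipy.spatial.transform import Rotation as R
def toolT():
    s=manip.read_state(); T=np.eye(4); T[:3,:3]=R.from_euler('xyz',s['eef_rot']).as_matrix(); T[:3,3]=s['eef_pos']; return T
def cam(name):
    T=toolT(); c=manip.camera(name)
    c['P']=T@np.array(c['T_tool_cam']) if name=='wrist' else np.array(c['pose'])
    f=200/np.tan(np.radians(c['vfov'])/2); c['K']=np.array([[f,0,c['cx']],[0,f,c['cy']],[0,0,1]]); return c
def save(c,fn): cv2.imwrite('pics/'+fn,c['img'][:,:,::-1])
def proj(c,X):
    W=np.linalg.inv(c['P']); return cv2.projectPoints(np.array(X,float).reshape(-1,3),cv2.Rodrigues(W[:3,:3])[0],W[:3,3],c['K'],np.array(c['dist'],float))[0][:,0]
def onz(c,px,z):
    u=cv2.undistortPoints(np.array(px,float).reshape(-1,1,2),c['K'],np.array(c['dist'],float))[:,0]
    d=np.c_[u,np.ones(len(u))]@c['P'][:3,:3].T; o=c['P'][:3,3]
    return o+d*((z-o[2])/d[:,2])[:,None]
E
python3 - <<'E'
from h import *
print(manip.read_state())
for n in ['scene','side','wrist']:
    c=cam(n); save(c,n+'0.png'); print(n,c['P'].round(2).tolist(),c['vfov'])
    for t in ['organiser','tray_pull','rolling_pin','board_top','mug','timer','pepper','apple','lemon','jar']:
        print(t,[(np.round(d['rect']).tolist(),round(d['conf'],2)) for d in manip.find_in(t,c)[:2]])
a=[cv2.imread(f'pics/{n}0.png') for n in ['scene','side']]
E
```

```text
{'clock': 0.0, 'joints': array([ 1.06042114e+00,  3.00468315e-01,  1.52158340e+00, -3.30553382e-06,
        1.32068906e+00, -6.65957217e-02]), 'qd': array([-1.31534910e-03, -8.28697194e-04, -1.07398862e-03, -6.70561025e-04,
        2.93279589e-06, -4.52405227e-05]), 'effort': array([-2.88291718e-03, -5.31793964e+01, -3.52755189e+01,  7.08155846e-02,
        2.42373697e-02, -9.37335653e-05]), 'eef_pos': array([236.02363253, 496.50344063, 212.88687026]), 'eef_rot': array([-3.14044687e+00, -7.32084357e-05,  2.69781396e+00]), 'wrist_force': array([-0.40153334, -1.08174895,  0.04284861]), 'moment': array([-0.01110548, -0.03361656,  0.0237015 ]), 'finger_gap': 94.02912708541946}
scene [[0.32, -0.59, 0.74, -486.95], [-0.95, -0.19, 0.26, -426.75], [-0.01, -0.79, -0.62, 969.69], [0.0, 0.0, 0.0, 1.0]] 51.93685286872351
organiser [([286.0, 199.0, 122.0, 80.0], 0.93), ([420.0, 209.0, 23.0, 28.0], 0.39)]
tray_pull [([319.0, 199.0, 66.0, 58.0], 0.61)]
rolling_pin [([306.0, 229.0, 86.0, 32.0], 0.54), ([308.0, 174.0, 22.0, 21.0], 0.48)]
board_top [([170.0, 186.0, 102.0, 57.0], 0.8), ([316.0, 199.0, 
[... 568 characters left out ...]
_pull [([328.0, 151.0, 78.0, 73.0], 0.6)]
rolling_pin [([330.0, 176.0, 70.0, 52.0], 0.64)]
board_top [([176.0, 247.0, 133.0, 133.0], 0.88)]
mug [([411.0, 127.0, 36.0, 35.0], 0.65)]
timer [([235.0, 201.0, 20.0, 20.0], 0.9)]
pepper [([330.0, 151.0, 76.0, 72.0], 0.7), ([202.0, 230.0, 26.0, 24.0], 0.57)]
apple [([263.0, 182.0, 20.0, 23.0], 0.7)]
lemon [([326.0, 128.0, 14.0, 18.0], 0.69)]
jar [([369.0, 110.0, 21.0, 29.0], 0.89)]
wrist [[0.43, 0.87, 0.24, 167.36], [0.9, -0.41, -0.11, 528.22], [0.0, 0.26, -0.97, 384.54], [0.0, 0.0, 0.0, 1.0]] 61.43810978220228
organiser []
tray_pull []
rolling_pin []
board_top [([165.0, 290.0, 247.0, 110.0], 0.84)]
mug []
timer []
pepper []
apple []
lemon []
jar []
```

View pics/scene0.png

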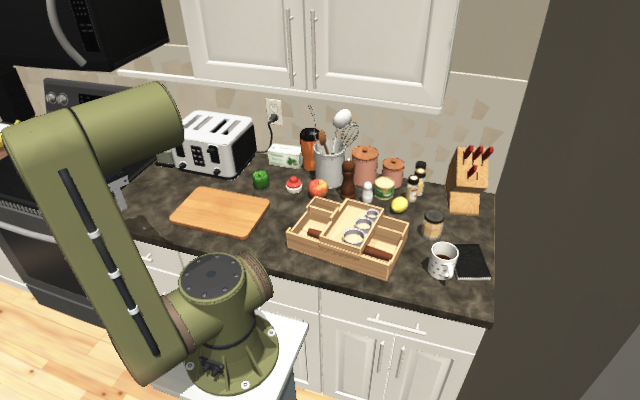

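View pics/side0.png

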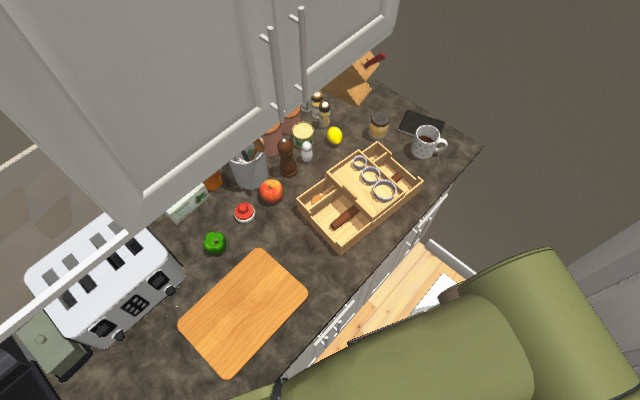

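The scene view shows the board at (220,212) and the organiser at (347,238), with its tray mid-way. In the side view the organiser is at (358,197) and the board at (243,313). Next I'll fit the organiser pose from the silhouettes.

```bash
cat > fit.py <<'E'
from h import *
from scipy.optimize import differential_evolution, minimize
C=[cam('scene'),cam('side')]
M=[manip.silhouettes('organiser',c)[0]['pixels'].astype(np.uint8) for c in C]
Tm=[manip.silhouettes('tray_pull',c)[0]['pixels'].astype(np.uint8) for c in C]
Bm=[manip.silhouettes('board_top',c)[0]['pixels'].astype(np.uint8) for c in C]
Pm=[manip.silhouettes('rolling_pin',c)[0]['pixels'].astype(np.uint8) for c in C]
np.savez('m.npz',M=M,T=Tm,B=Bm,P=Pm)
def box(x0,x1,y0,y1,z0,z1): return np.array([[x,y,z] for x in(x0,x1) for y in (y0,y1) for z in (z0,z1)],float)
def W(p,X): c,s=np.cos(p[2]),np.sin(p[2]); return np.c_[p[0]+c*X[:,0]-s*X[:,1],p[1]+s*X[:,0]+c*X[:,1],X[:,2]]
def ren(c,p,boxes):
    m=np.zeros((1600,2560),np.uint8)
    for b in boxes: cv2.fillConvexPoly(m,cv2.convexHull((proj(c,W(p,b))*4+1.5).astype(np.float32)).round().astype(np.int32),1)
    return m
up=lambda m: cv2.resize(m,(2560,1600),interpolation=cv2.INTER_NEAREST)
def iou(a,b): return (a&b).sum()/max(1,(a|b).sum())
def fit(bx,ms,bounds):
    U=[up(m) for m in ms]
    f=lambda q: -sum(iou(ren(c,q,bx(q)),u) for c,u in zip(C,U))
    r=differential_evolution(f,bounds,popsize=8,maxiter=25,seed=1,polish=False); r=minimize(f,r.x,method='Nelder-Mead',options=dict(initial_simplex=r.x+np.vstack([np.zeros(len(r.x)),np.diag([3,3,.02,5][:len(r.x)])]),maxiter=120))
    return r.x,r.fun
org=lambda q:[box(-106,106,-176,176,0,74),box(-106,106,30-q[3],170-q[3],74,104)]
tr=lambda q:[box(-106,106,30-q[3],170-q[3],74,104)]
def c0(ms,z): return np.mean([onz(c,np.argwhere(m)[:,::-1].mean(0),z)[0] for c,m in zip(C,ms)],0)
o=c0(M,40);b=c0(Bm,20); print('rough',o,b)
q,f=fit(org,M,[(o[0]-50,o[0]+50),(o[1]-50,o[1]+50),(-.6,.6),(0,200)]);print('org',q,f)
t,f2=fit(tr,Tm,[(q[0]-15,q[0]+15),(q[1]-15,q[1]+15),(q[2]-.1,q[2]+.1),(0,200)]);print('tray',t,f2)
bd,f3=fit(lambda q:[box(-110,110,-160,160,0,21)],Bm,[(b[0]-40,b[0]+40),(b[1]-40,b[1]+40),(-.6,.6)]);print('board',bd,f3)
ims=[]
for i,c in enumerate(C):
    im=cv2.resize(c['img'][:,:,::-1],None,fx=4,fy=4,interpolation=cv2.INTER_CUBIC)
    for b,col in [(org(q)[0],(255,0,0)),(tr(q)[0],(0,0,255)),(box(-106,56,-176,176,8,8),(0,255,0)),(box(-30,30,160-q[3],170-q[3],122,122),(255,0,255))]:
        for a in range(8):
            for d in (1,2,4):
                if not a&d:
                    P=(proj(c,W(q,b[[a,a|d]]))*4+1.5).astype(int); cv2.line(im,P[0].tolist(),P[1].tolist(),col,1)
    x,y=(270,185) if i==0 else (280,130)
    ims.append(im[y*4:(y+125)*4,x*4:(x+150)*4])
for i,m in enumerate(ims): cv2.imwrite(f'pics/fit{i}.png',m[:, :600])
E
python3 fit.py; python3 - <<'E'
import cv2;a=cv2.imread('pics/fit0.png');b=cv2.imread('pics/fit1.png')
cv2.imwrite('pics/fit.png',cv2.resize(cv2.hconcat([a,b]),(800,333),interpolation=cv2.INTER_AREA))
E
```

```text
rough [ 492.59594603 -174.91774869   40.        ] [490.09955491 315.48324731  20.        ]
org [ 4.93019671e+02 -1.76090373e+02 -1.21203293e-01  1.16553361e+02] -1.8324625684280744
tray [ 4.90605158e+02 -1.62088743e+02 -1.34038439e-01  1.30110786e+02] -1.8888031440279707
board [5.02377755e+02 3.17711577e+02 2.19656555e-02] -1.9214185189177724
```

View pics/fit.png

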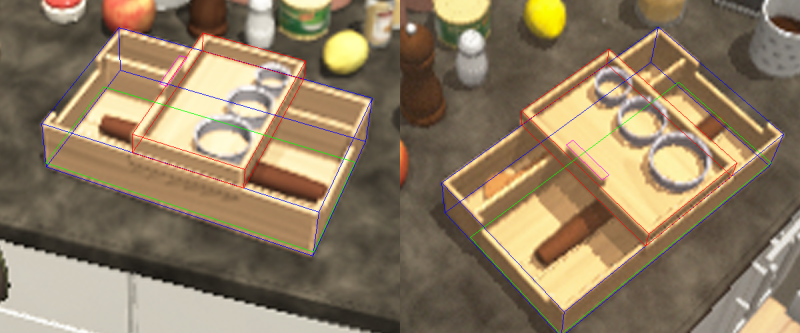

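The fit overlays both views well: organiser at (493,-176), yaw -0.12, tray joint about 117 mm, board at (502,318). I'll move over towards the organiser.

```bash
cat >> h.py <<'E'
O=np.array([493.,-176.,-0.121])
def o2w(x,y,O=O): c,s=np.cos(O[2]),np.sin(O[2]); return np.array([O[0]+c*x-s*y,O[1]+s*x+c*y])
def w2o(p,O=O): c,s=np.cos(O[2]),np.sin(O[2]); d=np.array(p[:2])-O[:2]; return np.array([c*d[0]+s*d[1],-s*d[0]+c*d[1]])
def go(p,yaw):
    s=manip.read_state();T=toolT(); d=T[:3,:3].T@(np.array(p)-T[:3,3]); print('t',round(s['clock'],2),'d',d.round(1),'roll',round(np.degrees((s['eef_rot'][2]-yaw+np.pi)%(2*np.pi)-np.pi),1))
E
python3 -c "
from h import *
go([*o2w(0,110),230],np.pi/2+O[2])"
```

```text
t 2.15 d [-485.9 -392.9  -16.6] roll 71.5
```

Call:
send_rows(series=[[[0, -486, -393, -17, 71.5], [0, -486, -393, -17, 71.5], [0, -486, -393, -17, 71.5], [0, -486, -393, -17, 71.5], [0, -486, -393, -17, 71.5], [0, -486, -393, -17, 71.5], [0, -486, -393, -17, 71.5], [0, -486, -393, -17, 71.5], [0, -486, -393, -17, 71.5], [0, -486, -393, -17, 71.5]]], newtons=20)

```text
clock: 3.15
eef_pos: [452.7, 43.9, 227.4]
eef_rot: [3.141, -0.0, 1.448]
wrist_force: [0.4, 1.1, 0.4]
finger_gap: 17.8
```

```bash
python3 -c "
from h import *
go([*o2w(0,110),230],np.pi/2+O[2])"
```

```text
t 3.15 d [-103.3   66.7   -2.6] roll -0.1
```

Call:
send_rows(series=[[[0, -70, 45, 0, 0], [0, -100, 65, 0, 0], [0, -100, 65, 0, 0], [0, -100, 65, 0, 0], [0, -100, 65, 0, 0]]])

```text
clock: 3.65
eef_pos: [504.4, -60.8, 226.8]
eef_rot: [-3.141, -0.0, 1.449]
wrist_force: [0.3, -0.5, 0.7]
finger_gap: 0.7
```

```bash
python3 - <<'E'
from h import *
c=cam('wrist'); save(c,'w1.png'); s=manip.read_state(); print(s['eef_pos'],s['finger_gap'],s['qd'].round(3),w2o(s['eef_pos']))
im=cv2.imread('pics/w1.png')
for b,col in [([[-106,-176,74],[106,-176,74],[106,176,74],[-106,176,74]],(255,0,0)),([[-100,-170,8],[50,-170,8],[50,170,8],[-100,170,8]],(0,255,0)),([[-106,30-116.5,104],[106,30-116.5,104],[106,53.5,104],[-106,53.5,104]],(0,0,255)),([[-30,43.5,122],[30,43.5,122],[30,53.5,122],[-30,53.5,122]],(255,0,255))]:
    b=np.array(b,float); w=np.c_[np.array([o2w(*p[:2]) for p in b]),b[:,2]]
    cv2.polylines(im,[proj(c,w).astype(int)],True,col,1)
cv2.imwrite('pics/w1o.png',im)
E
```

```text
[504.33855032 -60.2706078  227.03727515] 0.38632828812024217 [ 0.013 -0.01   0.003 -0.002  0.002 -0.002] [ -2.7134635  116.25184754]
```

View pics/w1o.png

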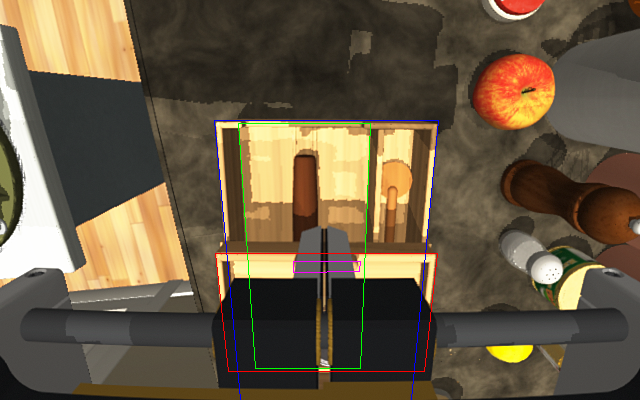

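The overlay matches the organiser rims. The pin's near end is at (305,155) and the tray's front wall at row ~245-253, behind the fingers. Next, lower the closed fingers in front of the tray wall.

Call:
send_rows(series=[[[0, -10, 3, 40, 0], [0, -15, 3, 80, 0], [0, -20, 3, 115, 0], [0, -20, 3, 130, 0], [0, -20, 3, 130, 0]]])

```text
clock: 4.2
eef_pos: [504.0, -79.9, 95.4]
eef_rot: [-3.138, -0.0, 1.451]
wrist_force: [0.9, -0.3, 0.1]
finger_gap: 0.2
```

```bash
python3 - <<'E'
from h import *
s=manip.read_state(); print(s['clock'],s['eef_pos'],s['wrist_force'],w2o(s['eef_pos']))
c=cam('wrist'); 
im=cv2.imread('pics/w1.png')
E
```

```text
4.2 [504.01378547 -79.93754244  95.41961175] [ 0.94822018 -0.29333593  0.13196623] [-0.66195733 96.6895084 ]
```

Call:
send_rows(series=[[[0, -12, 0, 0, 0], [0, -24, 0, 0, 0], [0, -36, 0, 0, 0], [0, -48, 0, 0, 0], [0, -60, 0, 0, 0], [0, -72, 0, 0, 0], [0, -84, 0, 0, 0], [0, -96, 0, 0, 0], [0, -104, 0, 0, 0], [0, -108, 0, 0, 0]]])

```text
clock: 5.25
eef_pos: [492.0, -189.3, 96.9]
eef_rot: [-3.141, -0.0, 1.449]
wrist_force: [-0.2, 1.7, 1.4]
finger_gap: 0.8
```

Call:
send_rows(series=[[[0, -3, 0, 0, 0], [0, -6, 0, 0, 0], [0, -8, 0, 0, 0]]])

```text
clock: 5.55
eef_pos: [491.1, -196.4, 96.9]
eef_rot: [-3.141, -0.0, 1.45]
wrist_force: [-1.3, 2.8, 0.6]
finger_gap: 0.2
```

Call:
send_rows(series=[[[0, -2, 0, 0, 0], [0, -4, 0, 0, 0], [0, -4, 0, 0, 0]]])

```text
clock: 5.85
eef_pos: [491.0, -197.0, 96.9]
eef_rot: [-3.14, -0.006, 1.451]
wrist_force: [0.9, 29.3, 6.9]
finger_gap: 0.6
```

Call:
send_rows(series=[[[0, -2, 0, 0, 0], [0, -4, 0, 0, 0], [0, -4, 0, 0, 0]]])

```text
clock: 6.15
eef_pos: [491.0, -197.2, 97.0]
eef_rot: [-3.139, -0.012, 1.452]
wrist_force: [3.7, 59.5, 14.9]
finger_gap: 0.4
```

At the stop: the force climbs while the position holds. I'll back off, rise and open, then look at the pin.

Call:
send_rows(series=[[[0, 15, 0, 0, 0], [0, 35, 0, -30, 0], [0.5, 70, -15, -60, 0], [0.75, 100, -25, -90, 0], [0.75, 110, -25, -110, 0], [0.75, 110, -25, -110, 0], [0.75, 110, -25, -110, 0], [0.75, 110, -25, -110, 0]]])

```text
clock: 6.95
eef_pos: [478.4, -92.7, 205.7]
eef_rot: [-3.14, -0.0, 1.449]
wrist_force: [1.0, 0.3, -0.4]
finger_gap: 45.1
```

```bash
python3 - <<'E'
from h import *
c=cam('wrist'); save(c,'w2.png'); s=manip.read_state(); print(s['clock'],s['eef_pos'],s['wrist_force'],s['finger_gap'],w2o(s['eef_pos']))
m=manip.silhouettes('rolling_pin',c)
for d in m[:2]: print(d['rect'],d['conf'])
im=cv2.imread('pics/w2.png')
P=np.argwhere(m[0]['pixels'])[:,::-1]; im[m[0]['pixels']]=im[m[0]['pixels']]//2+np.array([0,120,0],np.uint8)
w=onz(c,P,23); o=np.array([w2o(p) for p in w]); print('pin y',np.percentile(o[:,1],[0,1,99,100]),'x')
for y in range(-20,160,30):
    k=abs(o[:,1]-y)<5
    if k.any(): print(y,o[k,0].min().round(1),o[k,0].max().round(1))
cv2.imwrite('pics/w2o.png',im)
E
```

```text
7.0 [478.36082818 -92.75162657 205.74586382] [-0.05048016 -0.15549899  0.52510783] 49.03173623273804 [-24.58062769  80.87267631]
[307.7, 124.9, 29.2, 172.4] 0.76
pin y [-63.27788678 -60.57783349 132.95065994 134.9918514 ] x
-20 -40.8 -11.9
10 -40.5 -11.1
40 -40.2 -11.4
70 -38.8 -10.5
100 -38.5 -11.9
130 -37.1 -12.2
```

View pics/w2o.png

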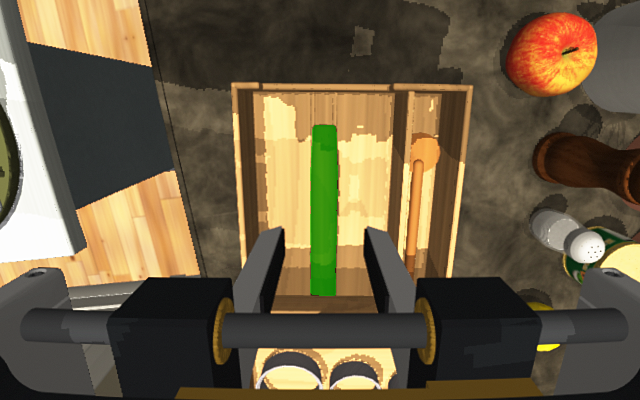

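The pin spans organiser y≈-164 to 135 and is centred at x≈-25. I'll grasp at y≈70, lightly.

Call:
send_rows(series=[[[0.7, -11, 0, 45, 0], [0.7, -11, 0, 90, 0], [0.7, -11, 0, 130, 0], [0.7, -11, 0, 160, 0], [0.7, -11, 0, 180, 0], [0.7, -11, 0, 186, 0], [0.7, -11, 0, 186, 0]]])

```text
clock: 7.75
eef_pos: [477.0, -103.3, 20.4]
eef_rot: [-3.14, -0.0, 1.449]
wrist_force: [0.1, 0.3, 0.7]
finger_gap: 65.8
```

Call:
send_rows(series=[[[0, 0, 0, 0, 0], [0, 0, 0, 0, 0], [0, 0, 0, 0, 0], [0, 0, 0, 0, 0], [0, 0, 0, 0, 0], [0, 0, 0, 0, 0], [0, 0, 0, 0, 0], [0, 0, 0, 0, 0]]], newtons=7)

```text
clock: 8.55
eef_pos: [477.5, -103.2, 21.3]
eef_rot: [3.141, 0.0, 1.45]
wrist_force: [-2.9, 1.5, 5.6]
finger_gap: 29.9
```

Call:
send_rows(series=[[[0, 0, 0, -4, 0], [0, 0, 0, -8, 0], [0, 0, 0, -12, 0], [0, 0, 0, -16, 0], [0, 0, 0, -20, 0], [0, 0, 0, -24, 0], [0, 0, 0, -24, 0]]])

```text
clock: 9.25
eef_pos: [477.7, -103.2, 45.6]
eef_rot: [3.141, 0.0, 1.45]
wrist_force: [-0.7, -0.2, -0.9]
finger_gap: 29.7
```

```bash
cat > look.py <<'E'
from h import *
import sys
s=manip.read_state(); print(s['clock'],s['eef_pos'],s['wrist_force'],s['moment'].round(2),s['finger_gap'],w2o(s['eef_pos']))
ims=[]
for n,(x,y) in zip(['scene','side'],[(270,160),(280,120)]):
    c=cam(n); ims.append(cv2.resize(c['img'][y:y+120,x:x+150,::-1],(400,320),interpolation=cv2.INTER_CUBIC))
cw=cam('wrist'); w=cv2.resize(cw['img'][:,:,::-1],(400,250))
cv2.imwrite('pics/'+sys.argv[1],cv2.vconcat([cv2.hconcat(ims),cv2.hconcat([w,w*0])]))
E
python3 look.py l1.png
```

```text
9.25 [ 477.66290468 -103.1856077    45.62381699] [-0.66468261 -0.19381863 -0.88164178] [ 0.04  0.1  -0.04] 29.720521512133914 [-24.01401504  70.43074116]
```

View pics/l1.png

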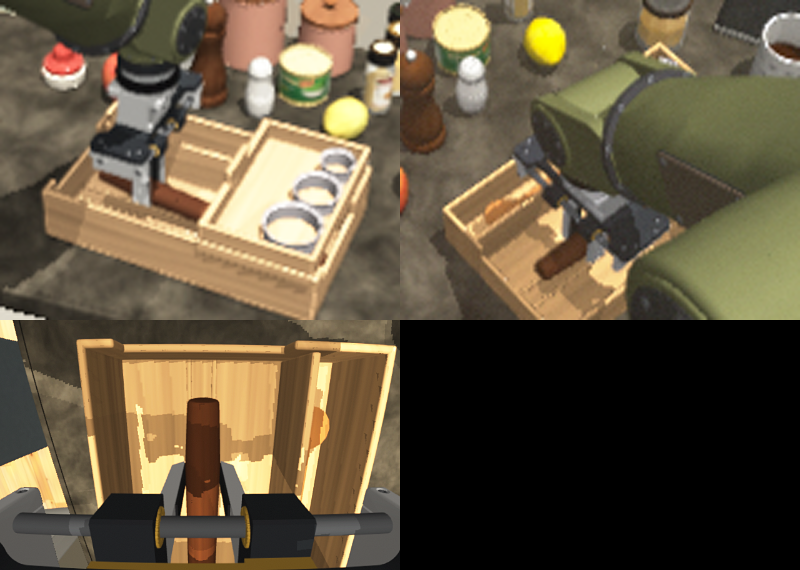

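```bash
cat > tilt.py <<'E'
from h import *
from scipy.optimize import minimize
def tilt(c,L,dz=2.,nm='rolling_pin'):
    # fit pin angle about grip, in tool-x plane, from wrist silhouette; L = +end distance from grip
    T=toolT(); m=manip.silhouettes(nm,c)[0]['pixels'].astype(np.uint8); g=T[:3,3]+np.array([0,0,dz]); d=T[:3,0]
    best=None
    for a in np.radians(np.arange(-10,26,1)):
        for dl in range(-8,9,4):
            s=np.array([[-25,15],[L+dl-55,15],[L+dl,11.5]]); ax=d*np.cos(a)+np.array([0,0,1])*np.sin(a); n=-d*np.sin(a)+np.array([0,0,1])*np.cos(a); e=T[:3,1]
            r=np.zeros((400,640),np.uint8); t=np.linspace(0,2*np.pi,24)
            for (l0,r0),(l1,r1) in zip(s[:-1],s[1:]):
                p=np.vstack([g+l*ax+q*(np.cos(t)[:,None]*e+np.sin(t)[:,None]*n) for l,q in((l0,r0),(l1,r1))])
                cv2.fillConvexPoly(r,cv2.convexHull(proj(c,p).astype(np.float32)).round().astype(np.int32),1)
            rows=slice(0,int(proj(c,[g+15*ax])[0,1])); i=(r[rows]&m[rows]).sum()/(r[rows]|m[rows]).sum()
            if best is None or i>best[0]: best=(i,np.degrees(a),dl)
    return best
if __name__=='__main__':
    c=cam('wrist'); print(tilt(c,65)); s=manip.read_state(); print(s['clock'],w2o(s['eef_pos']),s['eef_pos'],s['wrist_force'],s['moment'],s['finger_gap'])
E
python3 tilt.py
```

```text
(np.float64(0.9761681366109964), np.float64(12.000000000000002), 0)
9.5 [-24.38834681  70.5094409 ] [ 477.30080931 -103.06229968   44.86354499] [-0.58011904  0.1789511  -1.15221509] [ 0.03386876  0.03923932 -0.01433955] 29.773673171792968
```

The pin pivots in the light grip as wanted. I'll lift further to about 12.5° geometric tilt, then tighten.

Call:
send_rows(series=[[[0, 0, 0, -5, 0], [0, 0, 0, -10, 0], [0, 0, 0, -15, 0], [0, 0, 0, -20, 0], [0, 0, 0, -25, 0], [0, 0, 0, -25, 0]]])

```text
clock: 10.1
eef_pos: [477.7, -103.2, 70.8]
eef_rot: [3.14, 0.0, 1.45]
wrist_force: [-0.3, 0.4, -0.6]
finger_gap: 29.6
```

```bash
python3 tilt.py
```

```text
(np.float64(0.9773813902169916), np.float64(18.0), 0)
10.2 [-24.30702833  70.4743193 ] [ 477.37729388 -103.10698003   70.08281131] [ 0.09006593  0.66878565 -0.91918004] [ 0.00453694  0.03642756 -0.01191112] 29.801140507277953
```

Call:
send_rows(series=[[[0, 0, 0, 0, 0], [0, 0, 0, 0, 0], [0, 0, 0, 0, 0]]], newtons=45)

```text
clock: 10.5
eef_pos: [477.3, -103.1, 69.9]
eef_rot: [-3.141, -0.0, 1.45]
wrist_force: [-0.4, 0.3, -0.8]
finger_gap: 28.5
```

Call:
send_rows(series=[[[0, 8, 0, -2, 0], [0, 18, 0, -4, 0], [0, 28, 0, -6.5, 0], [0, 38, 0, -9, 0], [0, 48, 0, -11, 0], [0, 58, 0, -13.5, 0], [0, 68, 0, -16, 0], [0, 74, 0, -17, 0], [0, 74, 0, -17, 0]]])

```text
clock: 11.4
eef_pos: [486.5, -29.0, 87.2]
eef_rot: [3.141, 0.0, 1.451]
wrist_force: [-1.0, -0.2, -1.7]
finger_gap: 28.6
```

```bash
python3 tilt.py
```

```text
(np.float64(0.9802717290154476), np.float64(17.0), 0)
11.5 [-24.30797784 144.42725116] [486.30283669 -29.6946458   86.97502728] [-0.17618567 -0.36001054 -0.62430475] [0.03344158 0.1070629  0.05097222] 28.75787449037323
```

Call:
send_rows(series=[[[0, 10, 0, -2.3, 0], [0, 22, 0, -5, 0], [0, 34, 0, -8, 0], [0, 46, 0, -10.5, 0], [0, 58, 0, -13.5, 0], [0, 70, 0, -16, 0], [0, 80, 0, -18.5, 0], [0, 90, 0, -20.5, 0], [0, 90, 0, -20.5, 0]]])

```text
clock: 12.4
eef_pos: [497.4, 60.8, 107.8]
eef_rot: [3.141, -0.0, 1.451]
wrist_force: [0.4, -0.1, -1.8]
finger_gap: 29.0
```

```bash
python3 tilt.py; python3 look.py l2.png
```

```text
(np.float64(0.986438788779491), np.float64(16.0), 0)
12.5 [-24.33166641 234.52581138] [497.15466406  59.74801158 107.46010911] [-0.05560557 -0.14617667 -1.61349813] [0.02464806 0.08329015 0.03121334] 28.787180846315355
12.5 [497.15466406  59.74801158 107.46010911] [-0.05560557 -0.14617667 -1.61349813] [0.02 0.08 0.03] 28.787180846315355 [-24.33166641 234.52581138]
```

View pics/l2.png

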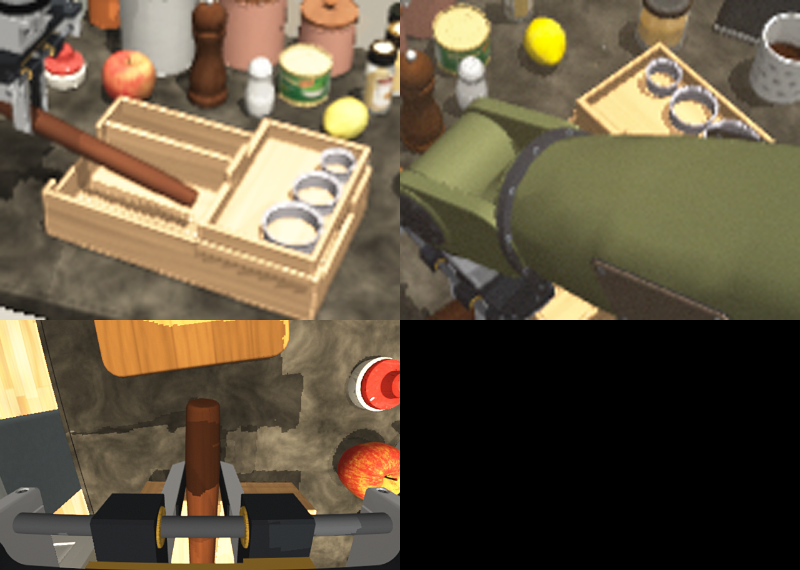

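The pin is clear of the tray, held on the slant; the tray has stayed at its stop. I'll work out the carry to the board.

```bash
python3 - <<'E'
from h import *
B=np.array([502.,318.,.022])
go([*o2w(0,85,B),150],np.pi/2+B[2])
c=cam('side')
for n,p,z in [('pepper',(215,243),30),('timer',(245,211),25),('apple',(271,191),30),('toaster',(185,275),0)]: print(n,onz(c,p,z))
E
```

```text
t 12.65 d [341.5 -38.7 -42.6] roll -8.2
pepper [[707.65242093 245.49343615  30.        ]]
timer [[725.5359074  109.18261587  25.        ]]
apple [[715.86714286   3.46741713  30.        ]]
toaster [[708.56859571 369.2224743    0.        ]]
```

Call:
send_rows(series=[[[0, 0, 0, -15, 0], [0, 5, 0, -35, 0], [0, 25, -3, -43, -1], [0, 55, -6, -43, -2], [0, 95, -11, -43, -3], [0, 135, -15, -43, -4], [0, 175, -20, -43, -5], [0, 215, -24, -43, -6], [0, 255, -29, -43, -7], [0, 290, -33, -43, -8.2]]])

```text
clock: 13.7
eef_pos: [499.2, 353.2, 150.4]
eef_rot: [-3.141, 0.0, 1.594]
wrist_force: [-0.8, -0.3, -0.6]
finger_gap: 28.8
```

```bash
python3 tilt.py; python3 - <<'E'
from h import *
B=np.array([502.,318.,.022])
go([*o2w(0,85,B),110],np.pi/2+B[2])
E
```

```text
(np.float64(0.9555817610062893), np.float64(20.0), -4)
13.8 [-58.31800411 527.46240592] [498.77571866 354.64509829 149.98866119] [-0.39731512 -1.16760857 -1.4972115 ] [ 0.02964877  0.09307058 -0.00894859] 28.71480301744458
t 13.8 d [48.3  2.6 40. ] roll 0.2
```

Call:
send_rows(series=[[[0, 20, 1, 10, 0], [0, 40, 2, 25, 0], [0, 48, 3, 40, 0], [0, 48, 3, 46, 0], [0, 48, 3, 46, 0]]])

```text
clock: 14.3
eef_pos: [501.2, 398.4, 103.4]
eef_rot: [-3.14, 0.001, 1.592]
wrist_force: [-1.0, 0.4, -0.7]
finger_gap: 28.5
```

Call:
send_rows(series=[[[0, 0, 0, 5, 0], [0, 0, 0, 11, 0], [0, 0, 0, 17, 0], [0, 0, 0, 23, 0], [0, 0, 0, 29, 0], [0, 0, 0, 35, 0], [0, 0, 0, 41, 0], [0, 0, 0, 47, 0], [0, 0, 0, 53, 0], [0, 0, 0, 53, 0]]], newtons=10)

```text
clock: 15.3
eef_pos: [501.0, 399.3, 50.5]
eef_rot: [-3.14, 0.001, 1.593]
wrist_force: [-0.8, 0.2, -1.0]
finger_gap: 29.6
```

```bash
python3 tilt.py
```

```text
(np.float64(0.9395442851892687), np.float64(13.0), 0)
15.4 [-61.1642113 572.3142745] [501.36416454 399.51258049  51.46762107] [ 0.80721617 -1.22465958  0.16609106] [-0.18567074  0.07952277  0.02702717] 29.43333308298171
```

Levelling against the board: continue down to about TCP z 34.

Call:
send_rows(series=[[[0, 0, 0, 4, 0], [0, 0, 0, 8, 0], [0, 0, 0, 12, 0], [0, 0, 0, 14, 0], [0, 0, 0, 14, 0]]])

```text
clock: 15.9
eef_pos: [501.2, 399.5, 37.1]
eef_rot: [-3.141, 0.0, 1.593]
wrist_force: [0.3, -0.1, -0.6]
finger_gap: 29.9
```

Call:
send_rows(series=[[[0, 0, 0, 2, 0], [0, 0, 0, 2, 0]]])

```text
clock: 16.1
eef_pos: [501.3, 399.6, 35.4]
eef_rot: [-3.141, 0.0, 1.593]
wrist_force: [0.1, 0.1, -1.1]
finger_gap: 29.5
```

Call:
send_rows(series=[[[0, 0, 0, 1.5, 0], [0, 0, 0, 1.5, 0]]])

```text
clock: 16.3
eef_pos: [501.6, 399.7, 34.5]
eef_rot: [3.141, -0.0, 1.593]
wrist_force: [0.2, 0.1, 2.1]
finger_gap: 29.4
```

```bash
python3 tilt.py
```

```text
(np.float64(0.9643000401123145), np.float64(-3.0000000000000004), 0)
16.4 [-60.98672582 572.5019823 ] [501.56300959 399.67749246  34.43540115] [-0.72798842 -1.82718282  3.45511061] [-0.20778565  0.09587184  0.00157548] 29.468354063415113
```

Call:
send_rows(series=[[[0, 0, 0, 0, 0], [0, 0, 0, 0, 0], [0, 0, 0, 0, 0], [0, 0, 0, 0, 0]]], newtons=60)

```text
clock: 16.8
eef_pos: [501.5, 399.7, 34.4]
eef_rot: [3.141, -0.0, 1.593]
wrist_force: [-0.6, -0.3, 5.3]
finger_gap: 28.5
```

Call:
send_rows(series=[[[0, 0, 0, -5, 0], [0, 0, 0, -12, 0], [0, 0, 0, -20, 0], [0, 0, 0, -28, 0], [0, 0, 0, -34, 0], [0, 0, 0, -36, 0], [0, 0, 0, -36, 0], [0, 0, 0, -36, 0]]])

```text
clock: 17.6
eef_pos: [501.2, 399.5, 69.7]
eef_rot: [-3.141, 0.0, 1.593]
wrist_force: [0.1, -0.2, -1.7]
finger_gap: 28.5
```

```bash
python3 tilt.py; python3 - <<'E'
from h import *
c=cam('scene'); a=cv2.resize(c['img'][130:280,140:300,::-1],(400,375),interpolation=cv2.INTER_CUBIC)
c=cam('side'); b=cv2.resize(c['img'][220:400,150:342,::-1],(400,375),interpolation=cv2.INTER_CUBIC)
cv2.imwrite('pics/l3.png',cv2.hconcat([a,b]))
E
```

```text
Traceback (most recent call last):
  File "tilt.py", line 18, in <module>
    c=cam('wrist'); print(tilt(c,65)); s=manip.read_state(); print(s['clock'],w2o(s['eef_pos']),s['eef_pos'],s['wrist_force'],s['moment'],s['finger_gap'])
                          ~~~~^^^^^^
  File "tilt.py", line 5, in tilt
    T=toolT(); m=manip.silhouettes(nm,c)[0]['pixels'].astype(np.uint8); g=T[:3,3]+np.array([0,0,dz]); d=T[:3,0]
                 ~~~~~~~~~~~~~~~~~~~~~~~^^^
IndexError: list index out of range
```

View pics/l3.png

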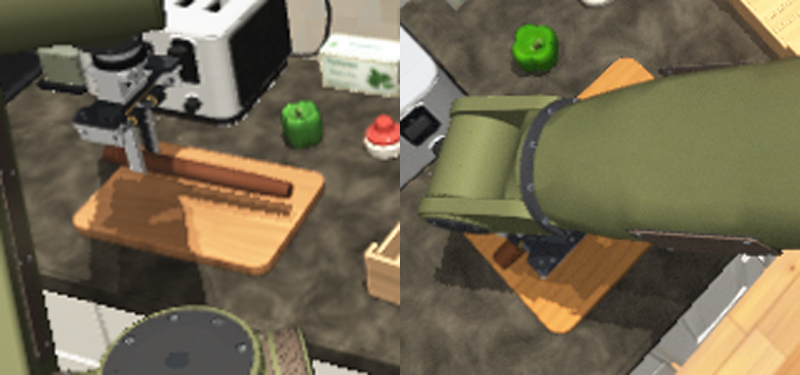

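The scene view shows the pin lifted nearly level (shadow parallel) over the board. I'll raise it and measure the tilt.

Call:
send_rows(series=[[[0, 0, 0, -10, 0], [0, 0, 0, -30, 0], [0, 1, 0, -50, 0], [0, 2, 0, -70, 0], [0, 3, 0, -88, 0], [0, 4, 0, -96, 0], [0, 4, 0, -100, 0], [0, 4, 0, -100, 0], [0, 4, 0, -100, 0]]])

```text
clock: 18.7
eef_pos: [501.0, 403.4, 169.2]
eef_rot: [-3.141, 0.001, 1.593]
wrist_force: [0.2, -0.0, -0.8]
finger_gap: 28.6
```

```bash
cat > lev.py <<'E'
from h import *
from scipy.optimize import minimize
T=toolT(); s=manip.read_state(); print(s['clock'],s['eef_pos'],s['wrist_force'],s['moment'].round(2),s['finger_gap'])
c=cam('scene'); ds=manip.silhouettes('rolling_pin',c); d=[d for d in ds if d['rect'][0]<300][0]; print(d['rect'],d['conf'])
m=d['pixels']; ax=T[:3,0]; t=np.linspace(0,2*np.pi,24)
M=cv2.resize(m.astype(np.uint8),None,fx=4,fy=4,interpolation=cv2.INTER_NEAREST)
def pts(a,L0):
    u=ax*np.cos(a)+np.array([0,0,1])*np.sin(a); n=np.array([0,0,np.cos(a)])-ax*np.sin(a); e=T[:3,1]; g=T[:3,3]+[0,0,2.]
    return u,n,e,g
def iou(a,L0):
    u,n,e,g=pts(a,L0); r=np.zeros((1600,2560),np.uint8)
    s=[(-L0,11.5),(-L0+55,15),(-15,15)]
    for (l0,r0),(l1,r1) in zip(s[:-1],s[1:]):
        p=np.vstack([g+l*u+q*(np.cos(t)[:,None]*e+np.sin(t)[:,None]*n) for l,q in((l0,r0),(l1,r1))]); cv2.fillConvexPoly(r,cv2.convexHull((proj(c,p)*4+1.5).astype(np.float32)).round().astype(np.int32),1)
    cut=int(proj(c,[g-30*u])[0,0]*4); return (r[:,cut:]&M[:,cut:]).sum()/(r[:,cut:]|M[:,cut:]).sum()
print(sorted([(round(iou(np.radians(a),L),3),a,L) for a in np.arange(-8,12,1) for L in (225,230,235,240,245)])[-4:])
P=np.argwhere(m)[:,::-1]
w=cam('wrist'); ims=[cv2.resize(c['img'][80:260,140:332,::-1],(400,375),interpolation=cv2.INTER_CUBIC),cv2.resize(w['img'][:,:,::-1],(400,375))]
import sys; cv2.imwrite('pics/'+sys.argv[1],cv2.hconcat(ims))
E
python3 lev.py l4.png
```

```text
18.7 [501.01435361 403.39209316 169.15387359] [ 0.17543258 -0.00595597 -0.84776291] [ 0.08  0.07 -0.05] 28.611730362528817
[174.4, 169.5, 77.8, 17.0] 0.92
[(np.float64(0.9), np.int64(2), 225), (np.float64(0.904), np.int64(2), 240), (np.float64(0.921), np.int64(2), 235), (np.float64(0.922), np.int64(2), 230)]
```

View pics/l4.png

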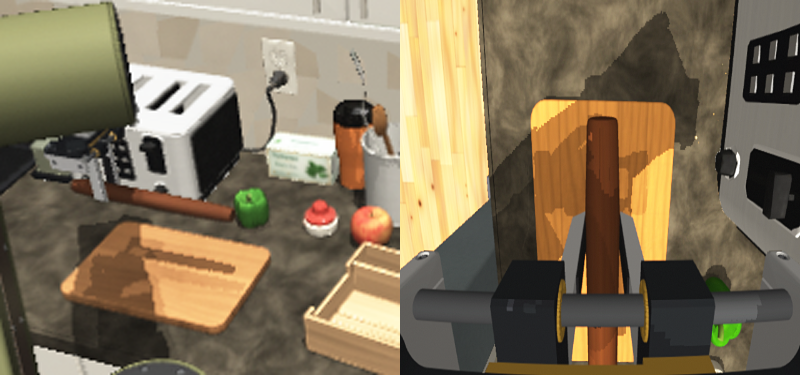

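The pin is level to about 2° and centred, roughly 13 cm above the board. I'll hold for a second, check for creep, and check the tray and bystanders.

Call:
send_rows(series=[[[0, 0, 0, 0, 0], [0, 0, 0, 0, 0], [0, 0, 0, 0, 0], [0, 0, 0, 0, 0], [0, 0, 0, 0, 0], [0, 0, 0, 0, 0], [0, 0, 0, 0, 0], [0, 0, 0, 0, 0], [0, 0, 0, 0, 0], [0, 0, 0, 0, 0]]])

```text
clock: 19.85
eef_pos: [501.2, 403.6, 170.0]
eef_rot: [-3.142, 0.0, 1.593]
wrist_force: [0.2, 0.4, -0.9]
finger_gap: 28.7
```

```bash
python3 lev.py l5.png; python3 - <<'E'
from h import *
for n in ['scene','side']:
    c=cam(n); a=cv2.imread(f'pics/{n}0.png')[:,:,::-1]
    for t in ['mug','timer','pepper','apple','lemon','jar']: print(n,t,[(np.round(d['rect']).tolist(),round(d['conf'],2)) for d in manip.find_in(t,c)[:1]])
    if n=='scene': cv2.imwrite('pics/f.png',cv2.resize(c['img'][150:300,240:480,::-1],(800,500),interpolation=cv2.INTER_CUBIC))
E
```

```text
19.85 [501.21435109 403.61774102 170.02129804] [ 0.19682018  0.41334863 -0.93873152] [ 0.12  0.1  -0.02] 28.72658555147122
[171.3, 187.3, 98.1, 53.1] 0.22
[(np.float64(0.0), np.int64(11), 230), (np.float64(0.0), np.int64(11), 235), (np.float64(0.0), np.int64(11), 240), (np.float64(0.0), np.int64(11), 245)]
scene mug [([429.0, 242.0, 32.0, 35.0], 0.95)]
scene timer [([396.0, 198.0, 12.0, 15.0], 0.71)]
scene pepper [([254.0, 171.0, 12.0, 20.0], 0.71)]
scene apple [([308.0, 177.0, 21.0, 18.0], 0.59)]
scene lemon [([395.0, 196.0, 14.0, 20.0], 0.69)]
scene jar [([420.0, 209.0, 24.0, 29.0], 0.59)]
side mug [([413.0, 126.0, 35.0, 36.0], 0.78)]
side timer [([236.0, 202.0, 19.0, 20.0], 0.72)]
side pepper [([202.0, 229.0, 24.0, 25.0], 0.76)]
side apple [([263.0, 182.0, 21.0, 22.0], 0.75)]
side lemon [([325.0, 127.0, 15.0, 15.0], 0.54)]
side jar [([367.0, 115.0, 24.0, 23.0], 0.74)]
```

View pics/f.png

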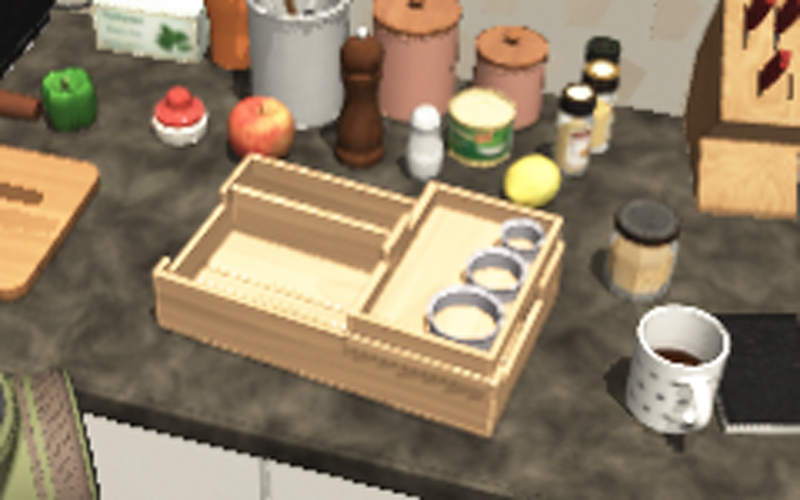

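The tray is at its stop and the lane is empty. The bystanders are unmoved. The network missed the pin in that picture, so I'll repeat the level check.

```bash
python3 lev.py l6.png; python3 lev.py l7.png
```

```text
20.7 [501.25390953 403.57954844 170.04675472] [ 0.38706522 -0.30730137 -1.55349308] [ 0.06 -0.01  0.  ] 28.590982471403557
[175.8, 167.3, 76.3, 19.7] 0.67
[(np.float64(0.892), np.int64(1), 235), (np.float64(0.901), np.int64(2), 240), (np.float64(0.91), np.int64(2), 230), (np.float64(0.918), np.int64(2), 235)]
20.85 [501.23655126 403.61600558 170.02633308] [ 0.52370638  0.71627687 -1.42943947] [ 0.12  0.08 -0.01] 28.693836578765392
[173.7, 167.7, 77.6, 20.8] 0.63
[(np.float64(0.895), np.int64(2), 240), (np.float64(0.914), np.int64(2), 235), (np.float64(0.917), np.int64(2), 225), (np.float64(0.93), np.int64(2), 230)]
```

No creep after 2 s, so I'm handing in.

```bash
python3 -c "
from cell import manip
print(manip.sign_off())"
```

```text
the job is handed in; nothing more can be done
None
```

The rolling pin is out of the organiser. The arm is holding it level and still over the middle of the chopping board, and I handed the job in at about 21 s.

**How it went:**
- I pushed the upper tray back until the force rose to about 60 N with no further movement, so it is at its stop. It was still there in the last picture.
- I gripped the pin lightly near its free end and tipped it to about 13°. I then tightened the grip and drew it out along its own axis, with wrist forces under 2 N.
- I set it down on the board to level it, gripped it at 60 N and lifted it.

**Last checks:**
- **Level and still:** the tilt measured about 2°, which is within calibration error, and did not change over 2 s.
- **Position:** the pin's middle is at about y = 318 mm, matching the board's middle. Its underside is about 13 cm above the board.
- **Other things:** all six bystanders showed no movement beyond detector jitter in the side view, and the last scene picture agreed.

**Checks that failed or disagreed:**
- The wrist-camera tilt reading was about 5° too high during extraction; I relied on the geometry instead.
- The network lost the pin in two pictures. One was the first wrist check after lifting, where the scene camera later gave the level; the other was a scene picture, and two repeats both gave 2°.
- In the last scene picture the network took the lemon for the timer, but the timer was plainly in its place.

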